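# Open the clamp on the cooled mould

### The arm

A 6-joint arm with a two-finger parallel gripper is mounted at the origin on the work surface. World frame = base frame: x ahead of the robot, y to its left, z up, the work surface at z = 0. Lengths are in mm, angles in rad, forces in N, time in s.
With the tool pointing down it reaches from about 350 to 875 mm from the base axis. Payload 4.2 kg.
Tool frame: the origin (TCP) lies at the very end of the fingers, on their centre line; the grasp point (between the pads) lies arm.hold_point_z behind it (arm.hold_point_z is the distance from the TCP to the grasp point, in mm); y points along the fingers, x is the direction in which the jaws open and shut, and the axes are right-handed (so a half turn about y gives the same grasp; the last joint's range is limited). The gripper opens to 85 mm and grips with 20 to 120 N. Pads are 22 mm wide; open, the fingers measure 114 mm over their backs; the gripper's body (76 mm by 85 mm) begins 54 mm behind the grasp point. The pads swing forward as they close: fully open they stand 13 mm farther back than shut.
Start: joints at [1.504, 0.385, 0.008, 0, -1.194, -0.259], TCP at [200.009, 592.111, 231.312] pointing down, gripper open.
Joint ranges: [-3.14, 3.14], [-1.21, 2.06], [-1.07, 1.41], [-3.16, 2.05], [-2.99, -0.16], [-3.1, 3.1]. Speed limits (rad/s): [2.79, 2.79, 3.14, 3.14, 3.14, 3.14].

### API

Orientations are given as a unit quaternion [x, y, z, w].
In Python, from bench import arm gives the robot as it stands.
- The arm moves only by the shell command python3 -m creep 'ROWS'. ROWS is JSON, a list of rows, each a list of 3 entries, a list of its own where there are three numbers: the shift along the world's x, y, z in mm, then the turn, a rotation vector about the world's x, y, z in rad, then the gripper command: -1 is shut, 1 is fully open, values between are in proportion. In form: [[[dx, dy, dz], [wx, wy, wz], jaw], ...]. A call has 1 to 12 rows; each row is the pose to reach, as a shift and turn from the pose commanded when the call began; what a row does not reach only later rows make up. A row lasts 1/12 s, in which the tool goes at most 41.7 mm and 7.16 degrees, less where a joint would pass 70% of its speed; a pose out of reach is approached as far as the arm can. A call with a gripper value outside its range is refused whole. The fingers move at their own pace and stop on an object; the grip force is fixed at half the most. Time passes only in rows, so rows that repeat a pose let the fingers close. It gives the time, the measured TCP pose, the force and the opening at its end, in the units of the state.
- arm.read_state(): the state, without advancing time (a new reading comes with each control period).
- arm.get_image(name): name is "side" or "top" or "wrist"; returns (picture, depth): 384x512x3 uint8, red, green, blue; 384x512 float32, mm along the optical axis (not along the pixel's ray), 0 where there is no reading.
- arm.camera_params(name): a dict with "camera_matrix" (3x3 intrinsics, pixels), "extrinsics" (4x4, takes a point from world to camera coordinates); the wrist camera has in their place "T_tool_cam" (4x4, takes a point from camera to tool coordinates, whose origin is the TCP and whose axes are the tool frame's). Camera axes: x right, y down, z forward; pixel columns grow to the right and rows downward; lengths in mm; the calibration is good to about 2 mm. A picture is of the moment at which its call begins: read the wrist's pose just before it. camera_params takes no time and is no camera call.
- arm.job_done(): hands the job in, once; it reports no verdict.
The state is a dict: "clock": time; "joints": joint angles; "joint_vel": joint speeds; "joint_efforts": joint torques, N m; "position": TCP position; "ee_rot": TCP orientation; "contact_force": force on the tool from outside, world axes, zero at the start; "wrist_torque": the same for the moment, N m; "gripper_width": finger opening in mm.
Only numpy, scipy, OpenCV 4.12 (cv2) and the standard library are available. Lean on these libraries where they do the work, as an engineer would, in place of code of your own. Each camera call takes 0.05 s, during which the arm holds its last target.

### The job

The cake in the round, domed mould has cooled: open the clamp that holds it, so that the mould can be taken out later. With a fingertip press down the release lever behind its sliding jaw and, keeping it pressed, push the jaw back along the bar right to the end stop, then let go and draw clear. Do not shift, lift or tip either mould, leave the clamp on the square mould alone and shut, and disturb nothing else on the bench.

Things in the scene. Friction and masses are not known exactly. Their poses are not given: they have to be found in the camera images.
- clamp_round: Clamp holding the round, domed, fruit-shaped mould, bolted down: base 360 x 120 mm, bed rails 42 mm high, toothed bar between them, jaws 108 mm high, mould top at 126 mm. The two clamps are alike but for their moulds. Origin: centre of the base's underside; x along the bar from the fixed jaw towards the end stop (the way the jaw opens), z up.
- jaw_round (a joint): Sliding jaw of that clamp, m: 0 shut on the mould (jaws 80 mm apart), 0.072 fully back against the end stop. With the release up, the pawl stops it within 2 mm; with the release held down it slides at 2.5 N plus 8 N per m/s and stays where it is left.
- release_round (a joint): Release lever of that clamp, a rocker pivoted on the sliding jaw, rad: 0 up (sprung), 0.24 right down. The pawl is clear of the teeth from about 0.14. Let go, it springs up and the pawl drops back between the teeth.
- plate_round (a point): Centre of the top face of that lever's ribbed thumb plate (dark, 42 mm along the bar, 46 across, 74 above the bench when up); moves with both. Pivot 55 mm nearer the mould, 41 mm lower. Going down it travels 13 mm here (18 at its rear end) and swings 8 mm back; 2 N starts it, 8 N holds it down; 8 to 10 mm down frees the pawl. The jaw (108 mm high) stands 71 mm nearer the mould. x as the clamp's when up.
- push_round (a point): On the front face (towards the mould) of the upright push plate at the rear of that clamp's sliding jaw: 70 mm wide, from 50 to 102 mm above the bench, this point mid-width at 85 mm, 25 mm behind the thumb plate's centre. A fingertip holding the thumb plate down pushes the jaw back against this face. Axes as the clamp's.
- clamp_square: Clamp holding the square, ribbed, box-shaped mould, bolted down: base 360 x 120 mm, bed rails 42 mm high, toothed bar between them, jaws 108 mm high, mould top at 102 mm. The two clamps are alike but for their moulds. Origin: centre of the base's underside; x along the bar from the fixed jaw towards the end stop (the way the jaw opens), z up.
- jaw_square (a joint): Sliding jaw of that clamp, m: 0 shut on the mould (jaws 64 mm apart), 0.088 fully back against the end stop. With the release up, the pawl stops it within 2 mm; with the release held down it slides at 2.5 N plus 8 N per m/s and stays where it is left.
- release_square (a joint): Release lever of that clamp, a rocker pivoted on the sliding jaw, rad: 0 up (sprung), 0.24 right down. The pawl is clear of the teeth from about 0.14. Let go, it springs up and the pawl drops back between the teeth.
- plate_square (a point): Centre of the top face of that lever's ribbed thumb plate (dark, 42 mm along the bar, 46 across, 74 above the bench when up); moves with both. Pivot 55 mm nearer the mould, 41 mm lower. Going down it travels 13 mm here (18 at its rear end) and swings 8 mm back; 2 N starts it, 8 N holds it down; 8 to 10 mm down frees the pawl. The jaw (108 mm high) stands 71 mm nearer the mould. x as the clamp's when up.
- push_square (a point): On the front face (towards the mould) of the upright push plate at the rear of that clamp's sliding jaw: 70 mm wide, from 50 to 102 mm above the bench, this point mid-width at 85 mm, 25 mm behind the thumb plate's centre. A fingertip holding the thumb plate down pushes the jaw back against this face. Axes as the clamp's.
- round_half_a: Half of the round, domed mould (fruit-shaped, dome 70 mm across) that stands against the fixed jaw, loose: cast aluminium, round flange 84 mm across, 39.5 mm deep, about 0.45 kg, standing on the bed rails by its own foot. Origin: middle of the flange's lowest edge at the parting plane, 42 mm above the bench; x points from the parting plane to the jaw, z up.
- round_half_b: Half of the round, domed mould (fruit-shaped, dome 70 mm across) that stands against the sliding jaw, loose: cast aluminium, round flange 84 mm across, 39.5 mm deep, about 0.45 kg, standing on the bed rails by its own foot. Origin: middle of the flange's lowest edge at the parting plane, 42 mm above the bench; x points from the parting plane to the jaw, z up.
- square_half_a: Half of the square, ribbed mould (box 72 x 42 mm) that stands against the fixed jaw, loose: cast aluminium, flange 92 mm wide and 60 mm high, 31.5 mm deep, about 0.45 kg, standing on the bed rails by its own foot. Origin: middle of the flange's lowest edge at the parting plane, 42 mm above the bench; x points from the parting plane to the jaw, z up.
- square_half_b: Half of the square, ribbed mould (box 72 x 42 mm) that stands against the sliding jaw, loose: cast aluminium, flange 92 mm wide and 60 mm high, 31.5 mm deep, about 0.45 kg, standing on the bed rails by its own foot. Origin: middle of the flange's lowest edge at the parting plane, 42 mm above the bench; x points from the parting plane to the jaw, z up.
- brush: Bystander: pastry brush, 190 mm long, lying between the clamps. Origin in its underside.
- cutter: Bystander: round steel pastry cutter, a ring 52 mm across and 35 mm high, standing between the clamps towards the far side. Origin in its underside.
- tin: Bystander: closed plain steel tin, 84 mm across, 120 mm high. Origin in its underside.
- bowl: Bystander: steel bowl, 160 mm across, 65 mm high. Origin in its underside.
- spatula: Bystander: flat spatula, 240 mm long, lying. Origin in its underside.
- timer: Bystander: white kitchen timer, 66 mm wide, 60 mm high, standing. Origin in its underside.
- wood_mould: Bystander: wooden paddle-shaped press mould, 245 mm long, 34 mm thick, lying; origin in the underside, 110 mm from the end of its broad head.
Not all that is in view belongs to the job. Leave any red look-alike of the square_half_a alone.

How it is judged:
By the outcome, as a careful person would: the job done as asked, in the order asked, and still so for the second after the job is handed in, with the robot touching nothing.
It also fails if it takes over 32 s, if anything falls off the work surface, if the arm or the gripper's body presses on something with over 40 N, if the wrist force passes 120 N, or if a joint passes its speed limit or range.

## Working session

There is one attempt and no reset: what is moved stays moved. The work goes in short steps, Python scripts to look and compute and a shell command to move; the robot and the scene stay as the last step left them, time stands still between calls to the robot, and variables do not carry over. Pictures are saved under pics/ and viewed, and the job is handed in when it is done.

```bash
mkdir -p pics; ls; python3 - <<'E'
from bench import arm
import cv2,numpy as np
for n in("top","side"):
    im,d=arm.get_image(n); cv2.imwrite(f"pics/{n}0.png",im[:,:,::-1]); np.savez(f"{n}0.npz",im=im,d=d)
    p=arm.camera_params(n);print(n,p)
s=arm.read_state();print(s)
print(arm.hold_point_z)
E
```

```text
pics
top {'camera_matrix': array([[361.74677015,   0.        , 259.37393356],
       [  0.        , 361.74677015, 199.39005017],
       [  0.        ,   0.        ,   1.        ]]), 'extrinsics': array([[ 1.24195891e-02, -9.99798806e-01,  1.57512530e-02,
        -1.09562206e+00],
       [-9.89683016e-01, -1.45394813e-02, -1.42534669e-01,
         5.17442447e+02],
       [ 1.42735007e-01, -1.38185256e-02, -9.89664471e-01,
         1.15521172e+03],
       [ 0.00000000e+00,  0.00000000e+00,  0.00000000e+00,
         1.00000000e+00]])}
side {'camera_matrix': array([[361.29894057,   0.        , 261.94612598],
       [  0.        , 361.29894057, 185.34415421],
       [  0.        ,   0.        ,   1.        ]]), 'extrinsics': array([[ 8.25040603e-01, -5.64940708e-01, -1.22474347e-02,
        -4.12676200e+02],
       [-4.41620788e-01, -6.31119164e-01, -6.37698738e-01,
         2.91414724e+02],
       [ 3.52532386e-01,  5.31536073e-01, -7.70188496e-01,
         9.80035323e+02],
       [ 0.00000000e+00,  0.00000000e+00,  0.00000000e+00,
         1.00000000e+00]])}
{'clock': 0.1, 'joints': array([ 1.50357572e+00,  3.85469179e-01,  6.76514715e-03, -4.11829335e-04,
       -1.19398114e+00, -2.58584908e-01]), 'joint_vel': array([-0.0008798 , -0.00237239,  0.00352101,  0.00216704, -0.00099851,
        0.00030488]), 'joint_efforts': array([-8.03148178e-04, -3.93323457e+01,  1.88924879e+01,  4.19791594e+00,
       -2.65350121e-03,  7.69161119e-06]), 'position': array([199.87758124, 591.63591948, 230.34176659]), 'ee_rot': array([ 0.41277424, -0.57407393,  0.57493203, -0.41171556]), 'contact_force': array([ 0.45930596,  0.15456811, -0.86888273]), 'wrist_torque': array([0.00074622, 0.03337378, 0.06855591]), 'gripper_width': 85.4552437103869}
18.700000000000003
```

View pics/top0.png

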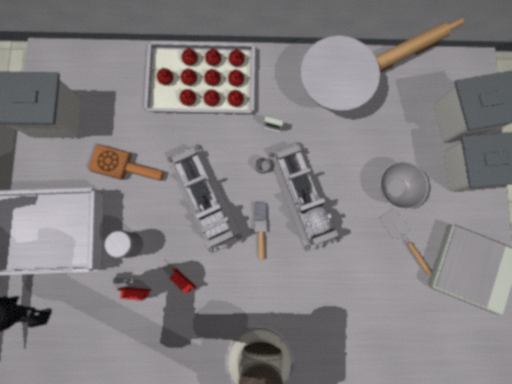

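View pics/side0.png

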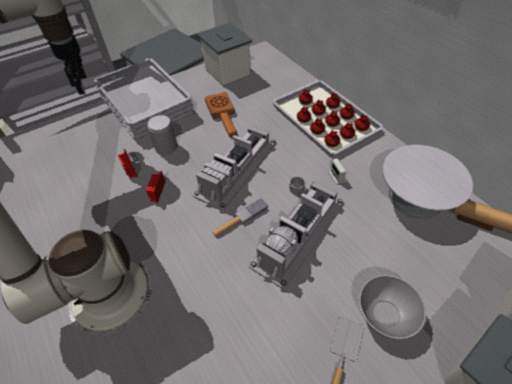

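```bash
python3 - <<'E'
import cv2,numpy as np
a=np.load("top0.npz")['im'][:,:,::-1];b=np.load("side0.npz")['im'][:,:,::-1]
cv2.imwrite("pics/c1.png",cv2.resize(a[130:260,160:350],None,fx=4.2,fy=4.2,interpolation=cv2.INTER_CUBIC))
cv2.imwrite("pics/c2.png",cv2.resize(b[170:290,235:355],None,fx=5,fy=5,interpolation=cv2.INTER_CUBIC))
E
```

```text
(no output)
```

View pics/c1.png

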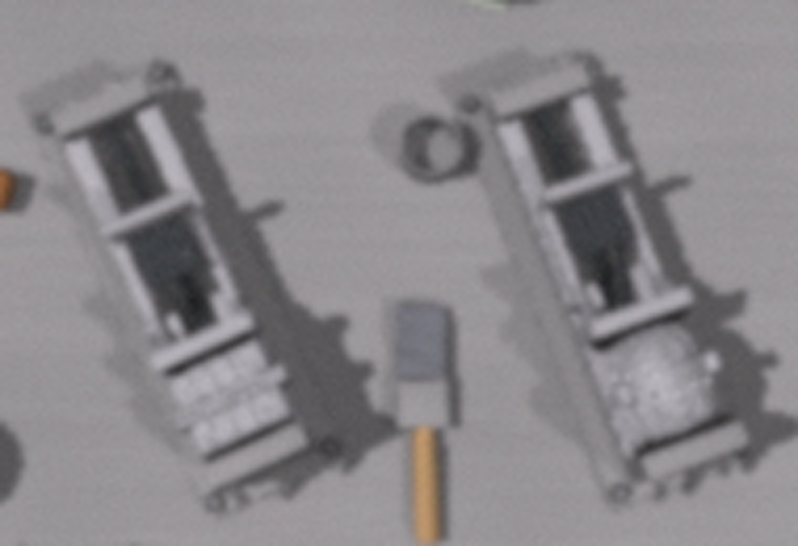

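View pics/c2.png

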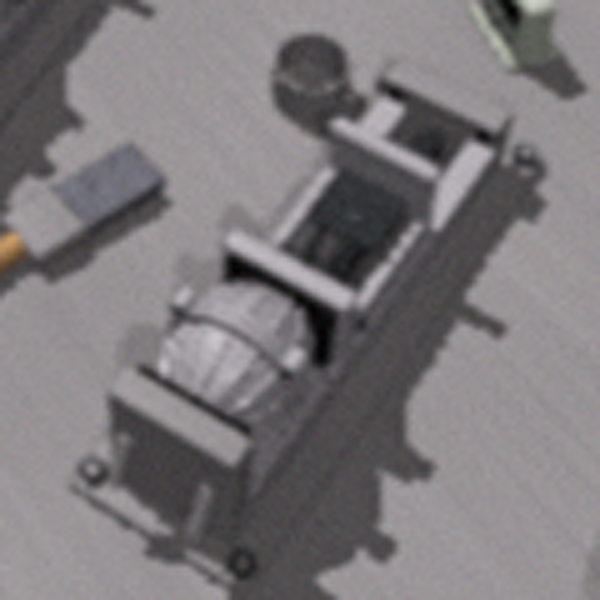

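```bash
cat > h.py <<'E'
import numpy as np
from bench import arm
def ray(cam,u,v,z):
    p=arm.camera_params(cam);K=p['camera_matrix'];E=p['extrinsics'];R=E[:3,:3];t=E[:3,3]
    d=R.T@np.linalg.solve(K,[u,v,1]);c=-R.T@t
    return c+d*(z-c[2])/d[2]
def cloud(cam,d):
    p=arm.camera_params(cam);K=p['camera_matrix'];E=p['extrinsics'];R=E[:3,:3];t=E[:3,3]
    v,u=np.indices(d.shape);P=np.stack([(u-K[0,2])/K[0,0]*d,(v-K[1,2])/K[1,1]*d,d],-1)
    return (P-t)@R
E
python3 - <<'E'
from h import *
f=lambda x,y,z:ray('top',(x+.5)/4.2-.5+160,(y+.5)/4.2-.5+130,z)
g=lambda x,y,z:ray('side',(x+.5)/5-.5+235,(y+.5)/5-.5+170,z)
for n,F,l in (("top",f,[("push",(545,195),(632,168),102),("jaw",(592,332),(692,298),108),("fix",(640,468),(748,430),108),("end",(490,108),(590,70),50)]),
 ("side",g,[("push",(334,125),(436,182),102),("jaw",(230,240),(350,300),108),("fix",(120,385),(245,452),108)])):
  for nm,a,b,z in l:
    A=F(*a,z);B=F(*b,z);print(n,nm,A.round(1),B.round(1),((A+B)/2).round(1),"len",np.linalg.norm(A-B).round(1),"ang",np.degrees(np.arctan2(*(B-A)[[1,0]])).round(1))
for cam in("top","side"):
  d=np.load(cam+"0.npz")['d'];P=cloud(cam,d)
  m=(d>0)&(P[...,2]>95)&(P[...,2]<112)&(P[...,0]>330)&(P[...,0]<720)&(P[...,1]>-260)&(P[...,1]<20)
  Q=P[m];np.save(cam+"Q.npy",Q);print(len(Q))
  # local axes
  th=np.radians(20.);
  for th in np.radians([18,20,22,24]):
    ax=np.array([np.cos(th),np.sin(th)]);s=Q[:,:2]@ax
    h,e=np.histogram(s,bins=np.arange(s.min()-2,s.max()+4,4));print(np.degrees(th),[(int(a),int(b)) for a,b in zip(e,h) if b])
E
```

```text
top push [583.7 -86.7 102. ] [ 605.4 -152.2  102. ] [ 594.5 -119.5  102. ] len 69.0 ang -71.6
top jaw [ 480.1 -120.8  108. ] [ 506.4 -195.   108. ] [ 493.3 -157.9  108. ] len 78.7 ang -70.4
top fix [ 381.  -155.4  108. ] [ 409.6 -234.7  108. ] [ 395.3 -195.1  108. ] len 84.3 ang -70.2
top end [664.2 -48.2  50. ] [ 696.5 -127.5   50. ] [680.3 -87.9  50. ] len 85.7 ang -67.8
side push [580.  -90.1 102. ] [ 601.9 -155.9  102. ] [ 591. -123.  102.] len 69.3 ang -71.6
side jaw [ 479.3 -124.2  108. ] [ 509.2 -192.7  108. ] [ 494.3 -158.5  108. ] len 74.7 ang -66.4
side fix [ 378.1 -165.1  108. ] [ 408.6 -233.4  108. ] [ 393.3 -199.3  108. ] len 74.8 ang -66.0
689
18.0 [(301, 8), (305, 32), (309, 34), (313, 33), (317, 33), (321, 34), (325, 30), (329, 18), (333, 16), (337, 20), (341, 17), (345, 12), (349, 12), (353, 13), (357, 13), (361, 8), (365, 1), (369, 4), (373, 2), (377, 10), (381, 13), (385, 12), (389, 12), (393, 16), (397, 16), (401, 15), (405, 15), (409, 22), (413, 34), (417, 34), (421, 34), (425, 29), (429, 9), (521, 7), (525, 31), (529, 28), (533, 12)]
20.0 [(290, 13), (294, 32), 
[... 2119 characters left out ...]
 38), (316, 23), (320, 24), (324, 17), (328, 18), (332, 18), (336, 20), (340, 6), (344, 4), (348, 1), (356, 6), (360, 10), (364, 10), (368, 4), (372, 8), (376, 15), (380, 5), (384, 44), (388, 45), (392, 53), (396, 42), (400, 29), (404, 5), (496, 12), (500, 46), (504, 26), (508, 6)]
24.000000000000004 [(263, 22), (267, 76), (271, 45), (275, 46), (279, 44), (283, 33), (287, 30), (291, 18), (295, 28), (299, 38), (303, 25), (307, 26), (311, 20), (315, 16), (319, 19), (323, 18), (327, 10), (331, 4), (335, 1), (343, 4), (347, 11), (351, 11), (355, 4), (359, 8), (363, 12), (367, 6), (371, 36), (375, 47), (379, 52), (383, 41), (387, 31), (391, 13), (483, 6), (487, 42), (491, 32), (495, 9), (499, 1)]
```

```bash
python3 - <<'E'
from h import *
import cv2
for cam in("top","side"):
  Q=np.load(cam+"Q.npy");ax=np.array([np.cos(.367),np.sin(.367)]);s=Q[:,:2]@ax
  print(cam)
  C=[]
  for n,lo,hi,zl in(("fix",270,311,104),("jaw",380,411,104),("push",492,520,98)):
    q=Q[(s>lo)&(s<hi)&(Q[:,2]>zl)]
    r=cv2.minAreaRect(q[:,:2].astype(np.float32));C.append(np.array(r[0]));print(n,len(q),"z",np.median(q[:,2]).round(1),"rect",np.round(r[0],1),np.round(r[1],1),round(r[2],1),"s range",np.percentile((q[:,:2]@ax),[2,98]).round(1))
  v=C[2]-C[0];print("axis ang",np.degrees(np.arctan2(v[1],v[0])), np.degrees(np.arctan2(*(C[1]-C[0])[::-1])))
E
```

```text
top
fix 159 z 107.2 rect [ 395.8 -195.3] [23.1 78.6] 20.9 s range [288.2 310.2]
jaw 120 z 107.1 rect [ 485.9 -160.3] [29.9 75.6] 20.9 s range [381.8 410.6]
push 55 z 100.7 rect [ 595.6 -119.5] [10.1 68. ] 21.6 s range [508. 518.]
axis ang 20.784268376989562 21.227212322896055
side
fix 246 z 107.5 rect [ 394.6 -196.5] [25.8 79.6] 21.2 s range [285.5 309.6]
jaw 169 z 107.7 rect [ 486.1 -161.3] [29.5 78.7] 21.2 s range [382.7 410.1]
push 74 z 101.1 rect [ 591.8 -120.1] [12.7 68.2] 18.4 s range [504.8 516.3]
axis ang 21.1853876142307 21.04003292107649
```

```bash
python3 - <<'E'
from h import *
from scipy.spatial.transform import Rotation as R
s=arm.read_state();M=R.from_quat(s['ee_rot']).as_matrix();print(M.round(3))
yaw=np.degrees(np.arctan2(M[1,0],M[0,0]));print("x yaw",yaw)
print("turn rad",[np.radians(((t-yaw+180)%360)-180).round(3) for t in(111.1,-68.9)])
a=np.array([np.cos(np.radians(21.1)),np.sin(np.radians(21.1))])
push=np.array([594.5,-119.7])-5*a
T=push-16*a;print(push,T,T-s['position'][:2])
# base yaw change effect
print(np.arctan2(T[1],T[0]))
E
```

```text
[[-0.32  -0.001  0.947]
 [-0.947 -0.002 -0.32 ]
 [ 0.002 -1.     0.   ]]
x yaw -108.67599021621052
turn rad [np.float64(-2.447), np.float64(0.694)]
[ 589.83523233 -121.49998404] [ 574.90797577 -127.25993297] [ 375.03039453 -718.89585245]
-0.21784433580610973
```

```bash
python3 -m creep '[[[30,-60,0],[0,0,-0.12],-1],[[52,-100,0],[0,0,-0.24],-1],[[72,-140,0],[0,0,-0.36],-1],[[92,-178,0],[0,0,-0.48],-1],[[111,-215,0],[0,0,-0.6],-1],[[130,-252,0],[0,0,-0.72],-1],[[149,-289,0],[0,0,-0.84],-1],[[168,-325,0],[0,0,-0.96],-1],[[187,-361,0],[0,0,-1.08],-1],[[206,-397,0],[0,0,-1.2],-1],[[225,-433,0],[0,0,-1.32],-1],[[244,-469,0],[0,0,-1.44],-1]]'
```

```text
clock: 1.1
position: [430.8, 146.4, 231.3]
ee_rot: [0.071, 0.704, -0.704, -0.071]
contact_force: [0.5, -0.3, 0.7]
gripper_width: -0.1
```

```bash
python3 -m creep '[[[17,-34,0],[0,0,-0.12],-1],[[34,-68,0],[0,0,-0.24],-1],[[51,-102,0],[0,0,-0.36],-1],[[68,-135,-5],[0,0,-0.48],-1],[[85,-165,-10],[0,0,-0.6],-1],[[102,-195,-15],[0,0,-0.72],-1],[[118,-225,-25],[0,0,-0.84],-1],[[131,-250,-40],[0,0,-0.96],-1],[[131,-250,-50],[0,0,-1.007],-1],[[131,-250,-50],[0,0,-1.007],-1],[[131,-250,-50],[0,0,-1.007],-1]]'
python3 - <<'E'
from h import *
import cv2
s=arm.read_state();print(s['position'].round(1),s['joints'].round(2))
from scipy.spatial.transform import Rotation as R
M=R.from_quat(s['ee_rot']).as_matrix();print(M.round(3))
im,d=arm.get_image("wrist");cv2.imwrite("pics/w1.png",im[:,:,::-1])
np.savez("w1.npz",im=im,d=d,p=s['position'],q=s['ee_rot'],T=arm.camera_params("wrist")["T_tool_cam"],K=arm.camera_params("wrist")["camera_matrix"])
im,d=arm.get_image("side");cv2.imwrite("pics/s1.png",cv2.resize(im[120:300,200:400,::-1],None,fx=3,fy=3))
E
```

```text
clock: 2.02
position: [561.0, -101.8, 180.4]
ee_rot: [-0.399, -0.583, 0.584, 0.4]
contact_force: [-0.1, -0.2, 0.9]
gripper_width: -0.1
[ 561.  -101.8  180.4] [ 0.1   0.34 -0.2  -0.   -1.04 -1.31]
[[-0.361 -0.003 -0.932]
 [ 0.932 -0.    -0.361]
 [ 0.001 -1.     0.002]]
```

View pics/w1.png

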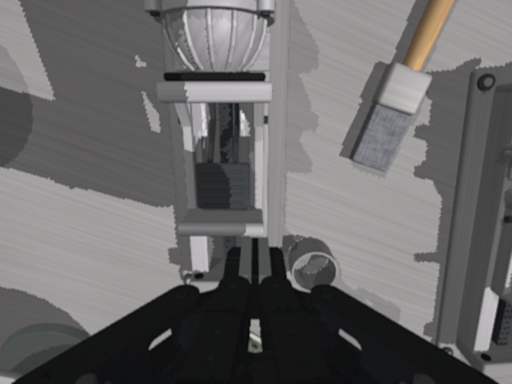

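View pics/s1.png

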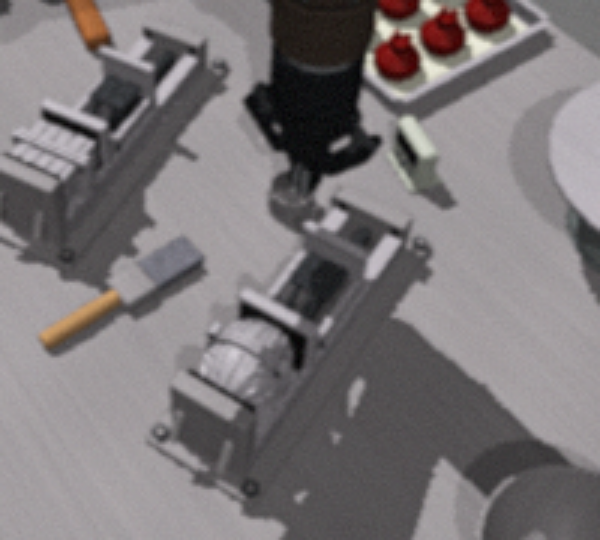

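```bash
python3 - <<'E'
from h import *
import cv2
from scipy.spatial.transform import Rotation as R
a=np.load("w1.npz");K=a['K'];T=a['T'];d=a['d'];print(T.round(2))
v,u=np.indices(d.shape);P=np.stack([(u-K[0,2])/K[0,0]*d,(v-K[1,2])/K[1,1]*d,d],-1)
P=(P@T[:3,:3].T+T[:3,3])@R.from_quat(a['q']).as_matrix().T+a['p']
an=np.radians(21.1);ax=np.array([np.cos(an),np.sin(an)]);n=np.array([-ax[1],ax[0]])
S=P[...,:2]@ax;N=P[...,:2]@n
for r in range(60,285,6): print(r,[(S[r,c].round(1),P[r,c,2].round(1)) for c in(200,222,240)])
print("across row 95:",[(c,N[95,c].round(1),P[95,c,2].round(0)) for c in range(150,285,6)])
print("across row 225:",[(c,N[225,c].round(1),P[225,c,2].round(0)) for c in range(170,280,4)])
print("across row 185:",[(c,N[185,c].round(1),P[185,c,2].round(0)) for c in range(186,264,4)])
print("tcp s,n",a['p'][:2]@ax,a['p'][:2]@n, "target n",np.array([589.8,-121.5])@n)
E
```

```text
[[   1.      0.     -0.      0.45]
 [   0.     -0.32    0.95 -142.38]
 [   0.     -0.95   -0.32   80.1 ]
 [   0.      0.      0.      1.  ]]
60 [(np.float64(387.0), np.float64(107.0)), (np.float64(387.1), np.float64(107.6)), (np.float64(386.5), np.float64(101.3))]
66 [(np.float64(390.5), np.float64(104.7)), (np.float64(390.5), np.float64(104.3)), (np.float64(390.0), np.float64(99.2))]
72 [(np.float64(394.1), np.float64(103.1)), (np.float64(394.1), np.float64(102.8)), (np.float64(394.2), np.float64(103.9))]
78 [(np.float64(398.0), np.float64(104.0)), (np.float64(397.9), np.float64(102.6)), (np.float64(398.0), np.float64(105.2))]
84 [(np.float64(401.9), np.float64(108.2)), (np.float64(401.9), np.float64(107.5)), (np.float64(401.9), np.float64(107.9))]
90 [(np.float64(405.7), np.float64(107.5)), (np.float64(405.7), np.float64(107.7)), (np.float64(405.7), np.float64(107.6))]
96 [(np.float64(409.6), np.float64(107.4)), (np.float64(409.6), np.float64(107.9)), (np.float64(409.6), np.float64(107.8))]
102 [(np.float64(415.7), np.float64(36.8)), (np.float64(415.7), np.float64(34.3)), (np.float
[... 6344 characters left out ...]
, np.float64(-335.6), np.float64(72.0)), (214, np.float64(-331.9), np.float64(74.0)), (218, np.float64(-328.5), np.float64(74.0)), (222, np.float64(-325.0), np.float64(74.0)), (226, np.float64(-321.5), np.float64(74.0)), (230, np.float64(-318.0), np.float64(74.0)), (234, np.float64(-314.6), np.float64(74.0)), (238, np.float64(-311.2), np.float64(74.0)), (242, np.float64(-307.7), np.float64(73.0)), (246, np.float64(-304.3), np.float64(74.0)), (250, np.float64(-301.4), np.float64(41.0)), (254, np.float64(-297.4), np.float64(59.0)), (258, np.float64(-293.7), np.float64(60.0)), (262, np.float64(-290.1), np.float64(58.0))]
tcp s,n 486.7431422891952 -296.92339935735174 target n -325.67997191050307
```

```bash
python3 -m creep '[[[8,-12,0],[0,0,0],-1],[[16,-24,0],[0,0,0],-1],[[16,-24,-20],[0,0,0],-1],[[16,-24,-45],[0,0,0],-1],[[16,-24,-70],[0,0,0],-1],[[16,-24,-88],[0,0,0],-1],[[16,-24,-98],[0,0,0],-1],[[16,-24,-98],[0,0,0],-1],[[16,-24,-98],[0,0,0],-1]]'
python3 - <<'E'
from h import *
import cv2
s=arm.read_state();p=s['position'];print(p.round(1),s['contact_force'].round(1))
an=np.radians(21.1);ax=np.array([np.cos(an),np.sin(an)]);n=np.array([-ax[1],ax[0]]);print(p[:2]@ax,p[:2]@n)
im,d=arm.get_image("wrist");cv2.imwrite("pics/w2.png",im[:,:,::-1])
E
```

```text
clock: 2.87
position: [578.4, -125.4, 84.1]
ee_rot: [0.4, 0.584, -0.583, -0.399]
contact_force: [0.2, 0.3, 0.7]
gripper_width: -0.2
[ 578.4 -125.4   84.1] [0.2 0.3 0.7]
494.50091038390667 -325.26971757851396
```

View pics/w2.png

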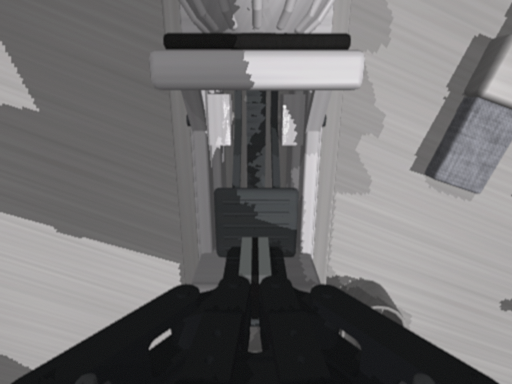

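```bash
python3 -m creep '[[[-2,-1,-4],[0,0,0],-1],[[-2,-1,-8],[0,0,0],-1],[[-2,-1,-11],[0,0,0],-1],[[-2,-1,-14],[0,0,0],-1],[[-2,-1,-14],[0,0,0],-1]]'
```

```text
clock: 3.33
position: [577.5, -126.3, 70.2]
ee_rot: [0.401, 0.584, -0.583, -0.398]
contact_force: [1.9, 1.7, 3.3]
gripper_width: 0.3
```

```bash
python3 -m creep '[[[0,0,-3],[0,0,0],-1],[[0,0,-6],[0,0,0],-1],[[0,0,-9],[0,0,0],-1],[[0,0,-9],[0,0,0],-1],[[0,0,-9],[0,0,0],-1]]'
```

```text
clock: 3.75
position: [580.9, -125.3, 63.2]
ee_rot: [0.403, 0.586, -0.581, -0.396]
contact_force: [4.6, 5.7, 7.8]
gripper_width: 0.0
```

```bash
python3 - <<'E'
from h import *
import cv2
from scipy.spatial.transform import Rotation as R
s=arm.read_state();p=s['position'];print(p.round(1),s['contact_force'].round(1),s['wrist_torque'].round(2))
im,d=arm.get_image("wrist");cv2.imwrite("pics/w3.png",im[150:300,170:340,::-1].repeat(4,0).repeat(4,1))
c=arm.camera_params("wrist");K=c['camera_matrix'];T=c['T_tool_cam']
v,u=np.indices(d.shape);P=np.stack([(u-K[0,2])/K[0,0]*d,(v-K[1,2])/K[1,1]*d,d],-1)
P=(P@T[:3,:3].T+T[:3,3])@R.from_quat(s['ee_rot']).as_matrix().T+p
an=np.radians(21.1);ax=np.array([np.cos(an),np.sin(an)]);S=P[...,:2]@ax
for r in range(40,300,6): print(r,[(S[r,cc].round(1),P[r,cc,2].round(1)) for cc in(225,290,300)])
E
```

```text
[ 580.9 -125.3   63.2] [4.6 5.7 7.8] [ 1.66 -1.42 -0.02]
40 [(np.float64(402.2), np.float64(107.5)), (np.float64(402.1), np.float64(107.3)), (np.float64(402.1), np.float64(107.2))]
46 [(np.float64(403.8), np.float64(107.6)), (np.float64(403.8), np.float64(108.3)), (np.float64(403.8), np.float64(108.1))]
52 [(np.float64(405.4), np.float64(108.2)), (np.float64(405.4), np.float64(108.2)), (np.float64(405.2), np.float64(106.6))]
58 [(np.float64(407.1), np.float64(108.5)), (np.float64(406.9), np.float64(106.8)), (np.float64(406.9), np.float64(107.0))]
64 [(np.float64(408.6), np.float64(108.1)), (np.float64(408.5), np.float64(106.8)), (np.float64(408.6), np.float64(107.8))]
70 [(np.float64(410.3), np.float64(107.8)), (np.float64(410.2), np.float64(108.1)), (np.float64(410.2), np.float64(107.5))]
76 [(np.float64(411.9), np.float64(107.2)), (np.float64(411.9), np.float64(107.0)), (np.float64(411.9), np.float64(107.9))]
82 [(np.float64(413.6), np.float64(104.8)), (np.float64(413.5), np.float64(105.5)), (np.float64(413.6), np.float64(106.3))]
88 [(np.float64(415.5), np.float64(9.2)), (np.float
[... 3635 characters left out ...]
)), (np.float64(509.7), np.float64(60.3)), (np.float64(510.2), np.float64(59.4))]
274 [(np.float64(490.7), np.float64(94.1)), (np.float64(509.5), np.float64(66.3)), (np.float64(509.3), np.float64(66.4))]
280 [(np.float64(415.2), np.float64(204.7)), (np.float64(509.8), np.float64(71.2)), (np.float64(509.1), np.float64(72.1))]
286 [(np.float64(485.8), np.float64(109.0)), (np.float64(485.2), np.float64(109.6)), (np.float64(509.4), np.float64(76.6))]
292 [(np.float64(484.5), np.float64(114.2)), (np.float64(485.2), np.float64(113.1)), (np.float64(490.5), np.float64(106.1))]
298 [(np.float64(485.6), np.float64(116.1)), (np.float64(484.9), np.float64(116.8)), (np.float64(490.3), np.float64(110.0))]
```

View pics/w3.png

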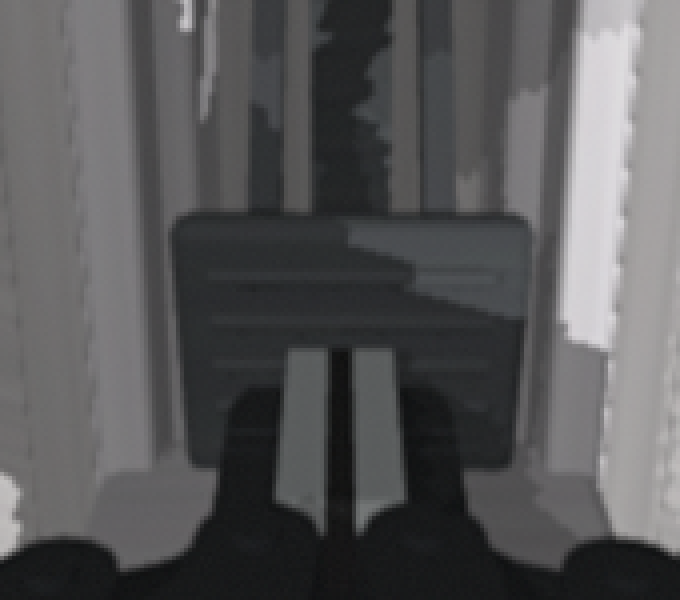

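```bash
python3 -m creep '[[[0,0,-2],[0,0,0],-1],[[1,0.4,-3.5],[0,0,0],-1],[[3,1.2,-3.5],[0,0,0],-1],[[5,1.9,-3.5],[0,0,0],-1],[[7,2.7,-3.5],[0,0,0],-1],[[9,3.5,-3.5],[0,0,0],-1],[[11,4.2,-3.5],[0,0,0],-1],[[13,5,-3.5],[0,0,0],-1],[[15,5.8,-3.5],[0,0,0],-1],[[17,6.5,-3.5],[0,0,0],-1]]'
python3 - <<'E'
from h import *
import cv2
s=arm.read_state();p=s['position'];print(s['contact_force'].round(1),p@[.933,.36,0])
im,d=arm.get_image("wrist");cv2.imwrite("pics/w4.png",im[:,:,::-1])
E
```

```text
clock: 4.63
position: [594.0, -120.4, 60.5]
ee_rot: [0.401, 0.584, -0.583, -0.398]
contact_force: [-3.4, 0.5, 17.8]
gripper_width: -0.0
[-3.4  0.5 17.8] 510.8985942683642
```

View pics/w4.png

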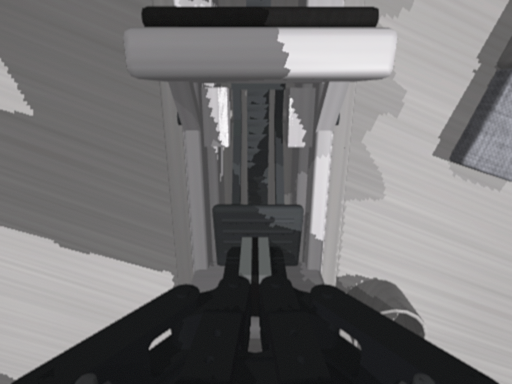

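```bash
python3 -m creep '[[[2.3,0.9,0.5],[0,0,0],-1],[[4.6,1.8,0.5],[0,0,0],-1],[[6.9,2.7,0.5],[0,0,0],-1],[[9.2,3.6,0.5],[0,0,0],-1],[[11.5,4.4,0.5],[0,0,0],-1],[[13.8,5.3,0.5],[0,0,0],-1],[[16.1,6.2,0.5],[0,0,0],-1],[[18.4,7.1,0.5],[0,0,0],-1],[[20.7,8,0.5],[0,0,0],-1],[[23,8.9,0.5],[0,0,0],-1],[[25.3,9.8,0.5],[0,0,0],-1],[[27.6,10.6,0.5],[0,0,0],-1]]'
python3 - <<'E'
from h import *
import cv2
im,d=arm.get_image("side");cv2.imwrite("pics/s5.png",cv2.resize(im[150:300,200:400,::-1],None,fx=4,fy=4))
E
```

```text
clock: 5.68
position: [621.1, -109.8, 60.6]
ee_rot: [0.4, 0.584, -0.583, -0.399]
contact_force: [-3.6, 0.7, 13.2]
gripper_width: 0.1
```

View pics/s5.png

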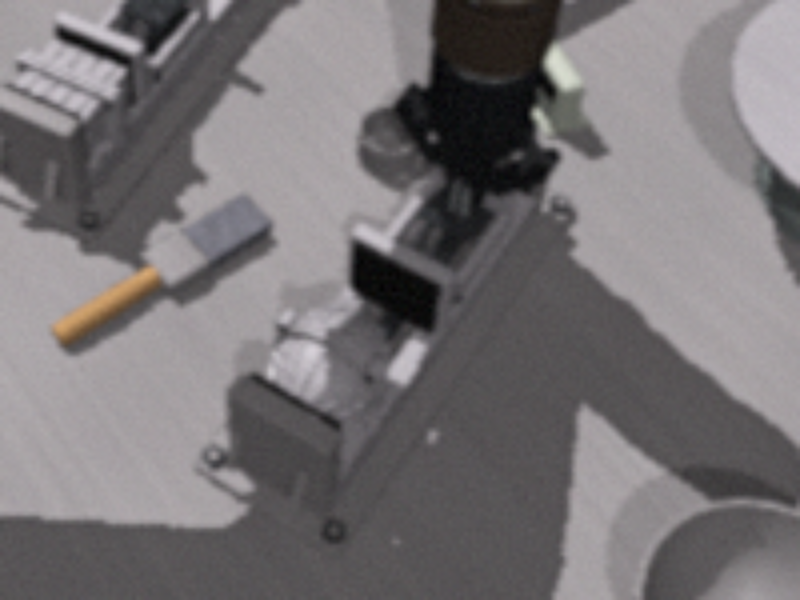

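```bash
python3 -m creep '[[[2.3,0.9,0],[0,0,0],-1],[[4.6,1.8,0],[0,0,0],-1],[[6.9,2.7,0],[0,0,0],-1],[[9.2,3.6,0],[0,0,0],-1],[[11.5,4.4,0],[0,0,0],-1],[[13.8,5.3,0],[0,0,0],-1],[[16.1,6.2,0],[0,0,0],-1],[[18.4,7.1,0],[0,0,0],-1],[[20.7,8,0],[0,0,0],-1],[[22.5,8.7,0],[0,0,0],-1],[[24.3,9.4,0],[0,0,0],-1],[[26,10,0],[0,0,0],-1]]'
python3 - <<'E'
from h import *
import cv2
from scipy.spatial.transform import Rotation as R
s=arm.read_state();p=s['position'];print(p[:2]@[.933,.36])
im,d=arm.get_image("wrist");cv2.imwrite("pics/w6.png",im[:,:,::-1])
c=arm.camera_params("wrist");K=c['camera_matrix'];T=c['T_tool_cam']
v,u=np.indices(d.shape);P=np.stack([(u-K[0,2])/K[0,0]*d,(v-K[1,2])/K[1,1]*d,d],-1)
P=(P@T[:3,:3].T+T[:3,3])@R.from_quat(s['ee_rot']).as_matrix().T+p
an=np.radians(21.1);ax=np.array([np.cos(an),np.sin(an)]);S=P[...,:2]@ax
for r in range(60,110,3): print(r,[(S[r,cc].round(1),P[r,cc,2].round(1)) for cc in(210,225)])
for r in range(262,285,4): print(r,[(S[r,cc].round(1),P[r,cc,2].round(1)) for cc in(290,300)])
E
```

```text
clock: 6.73
position: [647.1, -99.8, 60.6]
ee_rot: [0.4, 0.584, -0.583, -0.399]
contact_force: [-2.9, 1.0, 13.4]
gripper_width: 0.2
567.7814828881268
60 [(np.float64(479.1), np.float64(108.3)), (np.float64(479.0), np.float64(108.0))]
63 [(np.float64(479.8), np.float64(108.1)), (np.float64(479.9), np.float64(108.7))]
66 [(np.float64(480.6), np.float64(107.6)), (np.float64(480.6), np.float64(108.3))]
69 [(np.float64(481.4), np.float64(107.3)), (np.float64(481.4), np.float64(107.6))]
72 [(np.float64(482.2), np.float64(107.6)), (np.float64(482.2), np.float64(106.1))]
75 [(np.float64(483.0), np.float64(106.3)), (np.float64(483.0), np.float64(106.2))]
78 [(np.float64(483.8), np.float64(104.3)), (np.float64(483.8), np.float64(105.5))]
81 [(np.float64(483.8), np.float64(74.7)), (np.float64(483.8), np.float64(73.7))]
84 [(np.float64(484.3), np.float64(41.9)), (np.float64(483.6), np.float64(9.0))]
87 [(np.float64(485.8), np.float64(51.1)), (np.float64(485.8), np.float64(52.0))]
90 [(np.float64(487.2), np.float64(52.0)), (np.float64(487.1), np.float64(52.1))]
93 [(np.float64(488.5), np.float64(
[... 258 characters left out ...]
.float64(492.6), np.float64(51.9))]
105 [(np.float64(494.0), np.float64(52.2)), (np.float64(494.0), np.float64(52.1))]
108 [(np.float64(495.4), np.float64(52.1)), (np.float64(495.4), np.float64(51.2))]
262 [(np.float64(577.2), np.float64(56.8)), (np.float64(579.4), np.float64(53.2))]
266 [(np.float64(580.1), np.float64(56.2)), (np.float64(579.8), np.float64(56.7))]
270 [(np.float64(580.1), np.float64(60.2)), (np.float64(580.2), np.float64(60.1))]
274 [(np.float64(579.5), np.float64(65.0)), (np.float64(580.3), np.float64(63.6))]
278 [(np.float64(579.7), np.float64(68.2)), (np.float64(579.5), np.float64(68.5))]
282 [(np.float64(556.6), np.float64(104.4)), (np.float64(580.2), np.float64(71.0))]
```

```bash
python3 -m creep '[[[1,0.4,0],[0,0,0],-1],[[2,0.8,0],[0,0,0],-1],[[3,1.2,0],[0,0,0],-1],[[4,1.5,0],[0,0,0],-1],[[5,1.9,0],[0,0,0],-1],[[5,1.9,0],[0,0,0],-1]]'
```

```text
clock: 7.28
position: [648.7, -99.0, 60.6]
ee_rot: [-0.399, -0.582, 0.585, 0.401]
contact_force: [-10.2, -1.2, 18.9]
gripper_width: 0.2
```

```bash
python3 -m creep '[[[1.5,0.6,0],[0,0,0],-1],[[3,1.2,0],[0,0,0],-1],[[3,1.2,0],[0,0,0],-1]]'; python3 -m creep '[[[0,0,3],[0,0,0],-1],[[0,0,6],[0,0,0],-1],[[0,0,9],[0,0,0],-1],[[0,0,12],[0,0,0],-1],[[0,0,15],[0,0,0],-1],[[-3,-1.2,18],[0,0,0],-1],[[-7,-2.7,21],[0,0,0],-1],[[-10,-3.9,24],[0,0,0],-1],[[-10,-3.9,28],[0,0,0],-1],[[-10,-3.9,40],[0,0,0],-1],[[-10,-3.9,60],[0,0,0],-1],[[-10,-3.9,85],[0,0,0],-1]]'
```

```text
clock: 7.53
position: [648.6, -99.0, 60.6]
ee_rot: [-0.397, -0.58, 0.587, 0.403]
contact_force: [-17.3, -3.5, 22.3]
gripper_width: -0.0
clock: 8.53
position: [643.6, -100.0, 142.4]
ee_rot: [-0.399, -0.583, 0.584, 0.401]
contact_force: [0.5, -0.0, 0.5]
gripper_width: 0.4
```

```bash
python3 -m creep '[[[0,0,20],[0,0,0],-1],[[0,0,50],[0,0,0],-1],[[-10,-4,70],[0,0,0],-1],[[-30,-12,75],[0,0,0],-1],[[-50,-20,75],[0,0,0],-1],[[-50,-20,75],[0,0,0],-1]]'
python3 - <<'E'
from h import *
import cv2
from scipy.spatial.transform import Rotation as R
s=arm.read_state();p=s['position']
im,d=arm.get_image("wrist");cv2.imwrite("pics/w7.png",im[:,:,::-1])
c=arm.camera_params("wrist");K=c['camera_matrix'];T=c['T_tool_cam']
v,u=np.indices(d.shape);P=np.stack([(u-K[0,2])/K[0,0]*d,(v-K[1,2])/K[1,1]*d,d],-1)
P=(P@T[:3,:3].T+T[:3,3])@R.from_quat(s['ee_rot']).as_matrix().T+p
an=np.radians(21.1);ax=np.array([np.cos(an),np.sin(an)]);S=P[...,:2]@ax
for r in range(30,270,5): print(r,[(S[r,cc].round(1),P[r,cc,2].round(1)) for cc in(240,)],end=' ')
np.savez("w7.npz",im=im,P=P)
im,d=arm.get_image("side");cv2.imwrite("pics/s7.png",cv2.resize(im[100:300,150:400,::-1],None,fx=3,fy=3))
E
```

```text
clock: 9.03
position: [591.9, -120.9, 219.9]
ee_rot: [0.401, 0.584, -0.582, -0.4]
contact_force: [-0.6, 0.6, -0.8]
gripper_width: 0.2
30 [(np.float64(385.3), np.float64(108.9))] 35 [(np.float64(387.9), np.float64(104.4))] 40 [(np.float64(390.7), np.float64(99.3))] 45 [(np.float64(393.3), np.float64(91.9))] 50 [(np.float64(387.4), np.float64(9.1))] 55 [(np.float64(392.3), np.float64(9.4))] 60 [(np.float64(397.2), np.float64(9.2))] 65 [(np.float64(402.1), np.float64(9.1))] 70 [(np.float64(407.2), np.float64(9.1))] 75 [(np.float64(412.3), np.float64(10.1))] 80 [(np.float64(417.4), np.float64(10.6))] 85 [(np.float64(422.5), np.float64(9.4))] 90 [(np.float64(427.8), np.float64(9.8))] 95 [(np.float64(433.0), np.float64(10.8))] 100 [(np.float64(438.4), np.float64(8.1))] 105 [(np.float64(443.7), np.float64(9.3))] 110 [(np.float64(449.1), np.float64(11.0))] 115 [(np.float64(454.6), np.float64(9.5))] 120 [(np.float64(460.1), np.float64(10.6))] 125 [(np.float64(465.8), np.float64(9.0))] 130 [(np.float64(465.4), np.float64(59.0))] 135 [(np.float64(465.5), np.float64(93.7))] 140 [(np.float64(468.
[... 427 characters left out ...]
(np.float64(544.3), np.float64(9.4))] 195 [(np.float64(550.6), np.float64(10.1))] 200 [(np.float64(557.5), np.float64(9.0))] 205 [(np.float64(539.6), np.float64(72.9))] 210 [(np.float64(545.1), np.float64(73.1))] 215 [(np.float64(549.7), np.float64(75.4))] 220 [(np.float64(555.8), np.float64(74.3))] 225 [(np.float64(562.5), np.float64(72.0))] 230 [(np.float64(568.0), np.float64(72.6))] 235 [(np.float64(572.6), np.float64(75.2))] 240 [(np.float64(581.3), np.float64(69.8))] 245 [(np.float64(581.6), np.float64(80.3))] 250 [(np.float64(503.0), np.float64(230.0))] 255 [(np.float64(498.6), np.float64(242.2))] 260 [(np.float64(498.8), np.float64(246.1))] 265 [(np.float64(498.5), np.float64(250.7))]
```

View pics/w7.png

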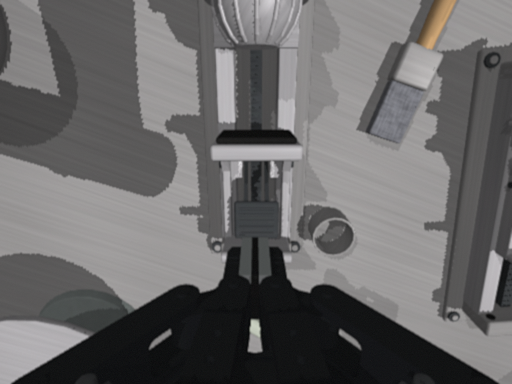

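View pics/s7.png

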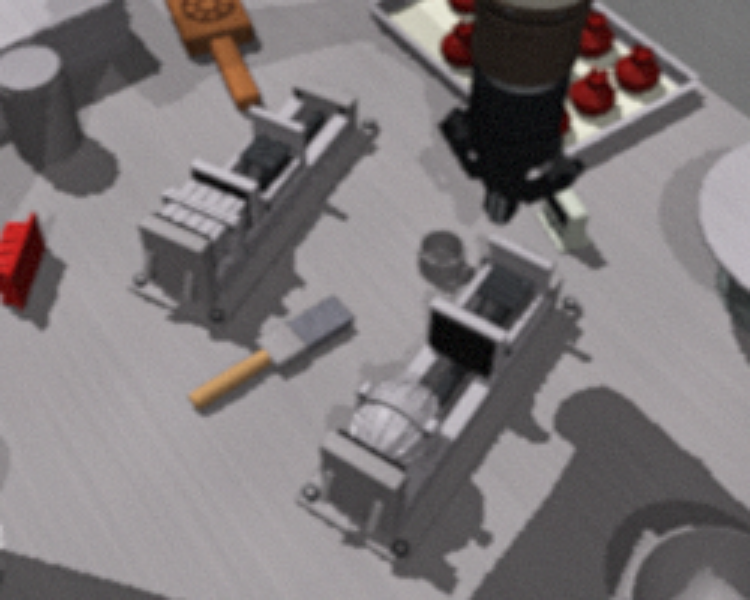

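```bash
python3 -c "
from bench import arm
s=arm.read_state();print(s['contact_force'],s['joint_vel'].round(3));print(arm.job_done())"
```

```text
[ 0.85686456  0.73831313 -0.26442134] [ 0.007  0.031  0.018  0.002  0.005 -0.001]
the job is handed in; nothing more can be done
None
```

The clamp on the round mould is open, and I handed the job in at about 9 s of the 32 s allowed. With the fingers shut, I pressed the release lever down until its thumb plate had dropped about 13 mm. I held it there and pushed the jaw back against the push plate until it hit the end stop. Then I lifted straight off and moved clear.

What the last checks showed:
- **Jaw travel:** in the wrist camera's depth image the push face moved from about 509 mm to 581.5 mm along the bar. That is about 72 mm, which matches full travel. At the stop, the force along the bar rose from about 3 N to 17 N and the jaw moved no further.
- **Lever:** the thumb plate is back up at about 74 mm above the bench.
- **Moulds and surroundings:** the side view shows both round halves still standing together against the fixed jaw. The square clamp is still shut, and the brush, cutter and timer look undisturbed. I judged these by eye and did not measure their positions again.
- **Forces:** the highest reading I saw at the wrist was about 28 N, and it was near zero once the arm was clear.

No check failed or disagreed.

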